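# Load the solvent bottles and waste jars into their colour-coded cups

### The job

Get the two chromatograph channels ready: stand each brown bottle in the large cup, and each white jar in the small cup, of the same colour as its cap or lid. Set every one down gently, without dropping it, so that it stands upright on the floor of its cup, and leave the tube rack and the beaker where they are.

Things in the scene. Friction and masses are not known exactly. Their poses are not given: they have to be found in the camera images.
- bottle_blue_centre (a point): Loose upright amber-brown bottle with a blue cap. Body round, 52 mm in diameter from the underside to 54 mm up, then a sloping shoulder to 62 mm, then the blue cap, 34 mm in diameter, up to 84 mm; about 0.2 kg. The point is on its axis half-way up, 42 mm above its underside; z points up out of the cap. Starts standing on the bench (bench top at z = 0).
- jar_blue_centre (a point): Loose upright white jar with a blue lid. Body round, 38 mm in diameter from the underside to 42 mm up, then the blue lid, 40 mm in diameter, up to 58 mm; about 0.07 kg. The point is on its axis half-way up, 29 mm above its underside; z points up out of the lid. Starts standing on the bench.
- bottle_cup_blue: Large shallow round blue cup, open at the top, fixed to the bench, empty at the start; it belongs to the bottle with the blue cap. Outside diameter 80 mm, inside 72 mm, wall 4 mm thick; rim 10 mm above the bench, inner floor 4 mm above the bench. Origin on its axis at the underside (bench level), z up.
- jar_cup_blue: Small shallow round blue cup, open at the top, fixed to the bench, empty at the start; it belongs to the jar with the blue lid. Outside diameter 64 mm, inside 56 mm, wall 4 mm thick; rim 10 mm above the bench, inner floor 4 mm above the bench. Origin on its axis at the underside (bench level), z up.
- bottle_red_centre (a point): Loose upright amber-brown bottle with a red cap. Body round, 52 mm in diameter from the underside to 54 mm up, then a sloping shoulder to 62 mm, then the red cap, 34 mm in diameter, up to 84 mm; about 0.2 kg. The point is on its axis half-way up, 42 mm above its underside; z points up out of the cap. Starts standing on the bench (bench top at z = 0).
- jar_red_centre (a point): Loose upright white jar with a red lid. Body round, 38 mm in diameter from the underside to 42 mm up, then the red lid, 40 mm in diameter, up to 58 mm; about 0.07 kg. The point is on its axis half-way up, 29 mm above its underside; z points up out of the lid. Starts standing on the bench.
- bottle_cup_red: Large shallow round red cup, open at the top, fixed to the bench, empty at the start; it belongs to the bottle with the red cap. Outside diameter 80 mm, inside 72 mm, wall 4 mm thick; rim 10 mm above the bench, inner floor 4 mm above the bench. Origin on its axis at the underside (bench level), z up.
- jar_cup_red: Small shallow round red cup, open at the top, fixed to the bench, empty at the start; it belongs to the jar with the red lid. Outside diameter 64 mm, inside 56 mm, wall 4 mm thick; rim 10 mm above the bench, inner floor 4 mm above the bench. Origin on its axis at the underside (bench level), z up.
- tube_rack: Bystander, leave alone: loose orange block rack of white tubes, 60 x 90 x 48 mm, at the left edge of the work. Origin at the centre of its underside.
- beaker: Bystander, leave alone: loose pale blue-green empty beaker, 60 mm in diameter, 70 mm tall, at the right edge of the work. Origin at the centre of its underside.
There are look-alikes about, which are no part of the job. What is shaped like the part that bears bottle_red_centre but black, purple or turquoise is not meant.

How it is judged:
At the end, for the whole second after the job is handed in: Each brown bottle stands in the large cup of its cap's colour and each white jar in the small cup of its lid's colour: axis within 13 mm of the cup's axis, underside on the cup floor (to 3 mm), tilted less than 0.1 rad, released and at rest (under 0.02 m/s) (horizontal distance between bottle_blue_centre and bottle_cup_blue below 0.013 m and z of bottle_blue_centre in the frame of bottle_cup_blue between 0.043 and 0.049 m and angle between each of bottle_blue_centre, jar_blue_centre, bottle_red_centre, jar_red_centre's own z axis and vertical below 0.1 rad and linear speed of each of bottle_blue, jar_blue, bottle_red, jar_red below 0.02 m/s and horizontal distance between jar_blue_centre and jar_cup_blue below 0.013 m and z of jar_blue_centre in the frame of jar_cup_blue between 0.03 and 0.036 m and horizontal distance between bottle_red_centre and bottle_cup_red below 0.013 m and z of bottle_red_centre in the frame of bottle_cup_red between 0.043 and 0.049 m and horizontal distance between jar_red_centre and jar_cup_red below 0.013 m and z of jar_red_centre in the frame of jar_cup_red between 0.03 and 0.036 m); the robot touches nothing.
It fails at once if the tube rack is pushed (over 15 mm) or tipped (distance of tube_rack from where it was at the start of the episode above 0.015 m or angle between tube_rack's own z axis and vertical above 0.2 rad).
It fails at once if the beaker is pushed (over 15 mm) or tipped (distance of beaker from where it was at the start of the episode above 0.015 m or angle between beaker's own z axis and vertical above 0.2 rad).
It fails at once if a bottle or jar is dropped or thrown (moves faster than 0.8 m/s out of the gripper: a fall of some 33 mm) ((linear speed of bottle_blue above 0.8 m/s and contact force between the fingers and bottle_blue below 0.05 N) or (linear speed of jar_blue above 0.8 m/s and contact force between the fingers and jar_blue below 0.05 N) or (linear speed of bottle_red above 0.8 m/s and contact force between the fingers and bottle_red below 0.05 N) or (linear speed of jar_red above 0.8 m/s and contact force between the fingers and jar_red below 0.05 N)).
It also fails if it takes over 109 s, if anything falls off the work surface, if the arm or the gripper's body presses on something with over 40 N, if the wrist force passes 120 N, or if a joint passes its speed limit or range.

### The arm

A 6-joint arm with a two-finger parallel gripper is mounted at the origin on the work surface. World frame = base frame: x ahead of the robot, y to its left, z up, the work surface at z = 0. Lengths are in m, angles in rad, forces in N, time in s.
With the tool pointing down it reaches from about 0.375 to 0.9 m from the base axis. Payload 3.1 kg.
Tool frame: the origin (TCP) lies on the front face of the gripper's body, between the roots of the fingers; the fingertips stand bot.tip_extent ahead of it and the grasp point (between the pads) lies 51 mm ahead of it (bot.tip_extent is the distance from the TCP to the fingertips, in m); x points along the fingers, z is the direction in which the jaws open and shut, and the axes are right-handed (so a half turn about x gives the same grasp; the last joint's range is limited). The gripper opens to 87 mm and grips with 3 to 60 N. Pads are 19 mm wide; open, the fingers measure 117 mm over their backs; the gripper's body (75 mm by 190 mm) begins 51 mm behind the grasp point.
Start: joints at [-1.462, 0.527, 1.433, -0, 1.181, -0.178], TCP at [0.177, -0.599, 0.292] pointing down, gripper open.
Joint ranges: [-3.08, 3.08], [-0.75, 2.2], [0.22, 2.44], [-1.43, 4.57], [0, 2.65], [-2.85, 2.85]. Speed limits (rad/s): [2.79, 2.79, 3.14, 3.14, 3.14, 3.14].

### API

Orientations are given as a unit quaternion [x, y, z, w].
In Python, from workcell import bot, cams, look_for, tip_of gives the robot as it stands. The module is installed in compiled form; this text tells all that it offers.
- The arm moves only by the shell command python3 -m pendant 'ROWS' [OPENING] [FORCE]. ROWS is JSON, a list of rows, each an object with "dp": the shift along the world's x, y, z in m, a list of three; "angular": the turn, a rotation vector about the world's x, y, z in rad, a list of three. In form: [{"dp": [dx, dy, dz], "angular": [rx, ry, rz]}, ...]. A call has 1 to 10 rows; each row is the pose to reach, as a shift and turn from the pose commanded when the call began; what a row does not reach only later rows make up. A row lasts 1/12 s, in which the tool goes at most 41.7 mm and 7.16 degrees, less where a joint would pass 70% of its speed; a pose out of reach is approached as far as the arm can. A call with a gripper value outside its range is refused whole. OPENING is the closure, from -1 (fully open) to 1 (shut), set as the call begins (- or left out, the last holds). The fingers move at their own pace and stop on an object; FORCE is the grip in N (left out, the last holds). Time passes only in rows, so rows that repeat a pose let the fingers close. It gives the time, the measured TCP pose, the force and the opening at its end, in the units of the state.
- bot.read_state(): the state, without advancing time (a new reading comes with each control period).
- cams.camera(name): name is "scene" or "side" or "wrist"; returns a dict with "frame" (420x560x3 uint8, red, green, blue), "mtx" (3x3 intrinsics, pixels), "T" (4x4, takes a point from camera to world coordinates); the wrist camera has in their place "hand_eye" (4x4, takes a point from camera to tool coordinates, whose origin is the TCP and whose axes are the tool frame's). Camera axes: x right, y up, looking along -z (the intrinsics and any distortion apply to the point x, -y, -z); pixel columns grow to the right and rows downward; lengths in m; the calibration is good to about 2 mm. A picture is of the moment at which its call begins: read the wrist's pose just before it. There is no depth.
- bot.job_done(): hands the job in, once; it reports no verdict.
Trained networks look in a picture, given as the dict that the camera call returned (one of the last four; its "shot" number tells which), for a name from the list of things; names that differ only in an ending like _2 or _b are one class to them, and where a whole thing is asked for, a point or a joint stands for the part that bears it (a point fixed in the world has none). Each returns a list of dicts, best first, with "score" (0 to 1); they miss things now and then, are a little off and sometimes report something else, mostly with a low value. They report only what shows in the picture. A call takes as long as a camera call. They do not tell look-alikes from the thing itself.
- look_for(picture, label): "xy" ([column, row] in pixels, amid what is visible of it).
- tip_of(picture, label): "xy" ([column, row] in pixels: a listed point, or the origin of a listed thing).
The state is a dict: "time": time; "joints": joint angles; "joint_vel": joint speeds; "effort": joint torques, N m; "eef_pos": TCP position; "tcp_rot": TCP orientation; "ft_force": force on the tool from outside, world axes, zero at the start; "ft_torque": the same for the moment, N m; "finger_gap": opening from 0.0 (shut) to 1.0 (fully open).
Only numpy, scipy, OpenCV 4.12 (cv2) and the standard library are available. Lean on these libraries where they do the work, as an engineer would, in place of code of your own. Each camera call takes 0.05 s, during which the arm holds its last target. There are 200 camera calls.

## Working session

There is one attempt and no reset: what is moved stays moved. The work goes in short steps, Python scripts to look and compute and a shell command to move; the robot and the scene stay as the last step left them, time stands still between calls to the robot, and variables do not carry over. Pictures are saved under pics/ and viewed, about 12 in all and at most 16, crops included, and the job is handed in when it is done.

```bash
mkdir -p pics; cat > h.py <<'E'
import numpy as np, cv2
from workcell import bot, cams, look_for, tip_of
from scipy.spatial.transform import Rotation as R
def snap(name, f=None):
    s=bot.read_state(); p=cams.camera(name)
    if 'T' in p: T=np.array(p['T'])
    else:
        W=np.eye(4); W[:3,:3]=R.from_quat(s['tcp_rot']).as_matrix(); W[:3,3]=s['eef_pos']; T=W@np.array(p['hand_eye'])
    p['W']=T
    if f: cv2.imwrite('pics/'+f, cv2.cvtColor(p['frame'],cv2.COLOR_RGB2BGR))
    return p
def onz(p,xy,z):
    K=np.array(p['mtx']); d=np.linalg.inv(K)@[xy[0],xy[1],1]; d=p['W'][:3,:3]@(d*[1,-1,-1]); o=p['W'][:3,3]
    return o+d*(z-o[2])/d[2]
def proj(p,X):
    c=np.linalg.inv(p['W'])@np.r_[X,1]; v=np.array(p['mtx'])@(c[:3]*[1,-1,-1]); return v[:2]/v[2]
ZC={'bottle_blue_centre':.042,'jar_blue_centre':.029,'bottle_red_centre':.042,'jar_red_centre':.029,'bottle_cup_blue':0,'jar_cup_blue':0,'bottle_cup_red':0,'jar_cup_red':0,'tube_rack':0,'beaker':0}
E
python3 - <<'E'
from h import *
s=bot.read_state(); print(s['time'],s['eef_pos'],s['tcp_rot'],s['finger_gap'],bot.tip_extent)
for c in ('scene','side'):
    p=snap(c,c+'0.png'); print(c,[k for k in p], p['W'][:3,3].round(2))
    for n,z in ZC.items():
        print(n,[(np.round(d['xy']).tolist(),round(d['score'],2),onz(p,d['xy'],z)[:2].round(3).tolist()) for d in tip_of(p,n)[:4]])
snap('wrist','wrist0.png')
E
```

```text
0.0 [ 0.1773496  -0.59871005  0.2913006 ] [ 0.42366871  0.56704071 -0.42260287  0.56601808] 0.9967730615560108 0.0697
scene ['frame', 'mtx', 'T', 'shot', 'W'] [0.94 0.58 0.78]
bottle_blue_centre [([313.0, 227.0], 0.74, [0.469, 0.106])]
jar_blue_centre [([294.0, 298.0], 0.95, [0.629, 0.232])]
bottle_red_centre [([348.0, 266.0], 0.91, [0.484, 0.246]), ([407.0, 290.0], 0.83, [0.425, 0.368]), ([303.0, 259.0], 0.76, [0.554, 0.169]), ([386.0, 254.0], 0.69, [0.388, 0.273])]
jar_red_centre [([263.0, 197.0], 0.66, [0.499, -0.068])]
bottle_cup_blue [([240.0, 176.0], 0.91, [0.482, -0.212])]
jar_cup_blue [([190.0, 186.0], 0.62, [0.626, -0.261])]
bottle_cup_red [([246.0, 257.0], 0.62, [0.64, 0.055])]
jar_cup_red [([221.0, 226.0], 0.57, [0.636, -0.072])]
tube_rack [([386.0, 327.0], 0.66, [0.506, 0.391])]
beaker [([195.0, 154.0], 0.6, [0.539, -0.388])]
side ['frame', 'mtx', 'T', 'shot', 'W'] [0.3  0.82 0.76]
bottle_blue_centre [([276.0, 245.0], 0.58, [0.466, 0.108])]
jar_blue_centre [([196.0, 277.0], 0.89, [0.621, 0.243]), ([277.0, 245.0], 0.31, [0.466, 0.094])]
bottle_red_centre [([254.0, 288.0], 0.88, [0.48, 0.251]), ([295.0, 306.0], 0.86, [0.381, 0.275]), ([234.0, 256.0], 0.82, [0.553, 0.171]), ([272.0, 338.0], 0.61, [0.41, 0.364])]
jar_red_centre [([285.0, 203.0], 0.66, [0.483, -0.075])]
bottle_cup_blue [([301.0, 184.0], 0.9, [0.464, -0.219]), ([238.0, 204.0], 0.37, [0.624, -0.071])]
jar_cup_blue [([258.0, 170.0], 0.69, [0.615, -0.259])]
bottle_cup_red [([216.0, 230.0], 0.78, [0.644, 0.052])]
jar_cup_red [([238.0, 201.0], 0.85, [0.627, -0.086])]
tube_rack [([220.0, 347.0], 0.78, [0.514, 0.385])]
beaker []
```

View pics/scene0.png

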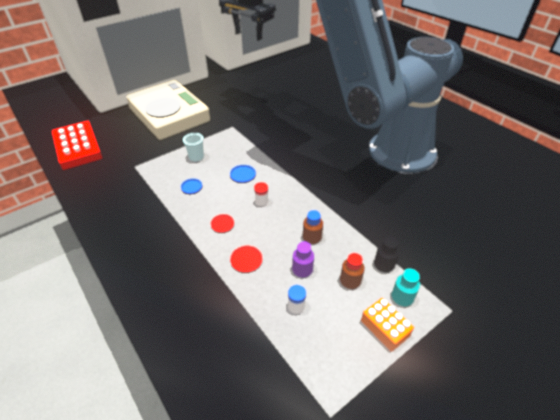

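View pics/side0.png

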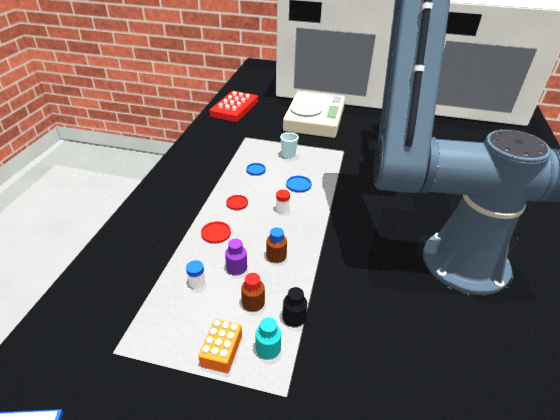

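The overhead view shows blue bottle at (313,227), red bottle (348,266), blue jar (297,299), red jar (261,194), and the cups: blue (243,174) and (192,187), red (246,259) and (222,223). The side view agrees. Purple, black and turquoise are look-alikes. The networks' points match all of these.

```bash
python3 - <<'E'
from h import *
s=bot.read_state(); print(R.from_quat(s['tcp_rot']).as_matrix().round(3))
p=snap('wrist'); print(np.array(p['hand_eye']).round(3), np.array(p['mtx']).round(0)); print([onz(p,q,0.).round(3) for q in ((280,210),(0,0),(560,0),(0,420),(560,420))])
E
python3 -m pendant '[{"dp":[0.035,0.022,0.0],"angular":[0,0,0]},{"dp":[0.07,0.045,0.0],"angular":[0,0,0]},{"dp":[0.105,0.07,0.0],"angular":[0,0,0]},{"dp":[0.14,0.1,0.0],"angular":[0,0,0]},{"dp":[0.17,0.13,0.0],"angular":[0,0,0]},{"dp":[0.2,0.16,0.0],"angular":[0,0,0]},{"dp":[0.23,0.19,0.0],"angular":[0,0,0]},{"dp":[0.25,0.22,0.0],"angular":[0,0,0]},{"dp":[0.27,0.25,0.0],"angular":[0,0,0]},{"dp":[0.28,0.28,0.0],"angular":[0,0,0]}]'; python3 -c "
from h import *;print(bot.read_state()['joints'])"
```

```text
[[ 0.     0.959  0.284]
 [ 0.     0.284 -0.959]
 [-1.     0.    -0.   ]]
[[ 0.001  0.277 -0.961 -0.093]
 [ 0.001  0.961  0.277  0.077]
 [ 1.    -0.001  0.    -0.001]
 [ 0.     0.     0.     1.   ]] [[306.   0. 278.]
 [  0. 306. 211.]
 [  0.   0.   1.]]
[array([ 0.147, -0.61 ,  0.   ]), array([ 0.288, -0.249,  0.   ]), array([ 0.462, -0.835,  0.   ]), array([-0.324, -0.275,  0.   ]), array([-0.064, -1.149,  0.   ])]
time: 2.03
eef_pos: [0.4598, -0.3174, 0.2925]
tcp_rot: [0.423, 0.566, -0.422, 0.568]
ft_force: [0.9, -0.2, -0.3]
finger_gap: 0.998
[-8.04667772e-01  4.37316531e-01  1.60175802e+00  1.07383828e-03
  1.10049252e+00  4.76342593e-01]
```

```bash
cat >> h.py <<'E'
def blobs(p):
    h=cv2.cvtColor(p['frame'],cv2.COLOR_RGB2HSV); out=[]
    for c,m in (('blue',cv2.inRange(h,(100,150,60),(118,255,255))),('red',cv2.inRange(h,(0,170,80),(4,255,255))|cv2.inRange(h,(174,170,80),(180,255,255)))):
        n,l,st,ce=cv2.connectedComponentsWithStats(m)
        for i in range(1,n):
            if st[i,4]>60:
                x=[onz(p,ce[i],z)[:2].round(3).tolist() for z in (.007,.05,.074)]
                print(c,ce[i].round(1),st[i].tolist(),'z7,50,74mm:',x)
def nets(p,names=ZC):
    for n in names:
        print(n,[(np.round(d['xy']).tolist(),round(d['score'],2),onz(p,d['xy'],ZC[n])[:2].round(3).tolist()) for d in tip_of(p,n)[:4]])
E
python3 - <<'E'
from h import *
p=snap('wrist','w1.png'); blobs(p); nets(p,[n for n in ZC if 'cup' in n or n in('jar_red_centre','beaker')])
E
```

```text
blue [267.3  30. ] [240, 0, 56, 62, 2776] z7,50,74mm: [[0.625, -0.256], [0.614, -0.26], [0.609, -0.263]]
blue [198.6 151.6] [167, 120, 64, 65, 3243] z7,50,74mm: [[0.474, -0.212], [0.481, -0.221], [0.485, -0.227]]
red [108.5   1.7] [94, 0, 30, 6, 117] z7,50,74mm: [[0.602, -0.085], [0.594, -0.108], [0.59, -0.122]]
red [69.  99.6] [47, 80, 45, 40, 1412] z7,50,74mm: [[0.489, -0.054], [0.494, -0.082], [0.497, -0.097]]
jar_red_centre [([83.0, 101.0], 0.95, [0.495, -0.083])]
bottle_cup_blue [([201.0, 153.0], 0.57, [0.472, -0.214])]
jar_cup_blue [([266.0, 30.0], 0.84, [0.626, -0.253])]
bottle_cup_red [([85.0, 97.0], 0.67, [0.497, -0.068])]
jar_cup_red []
beaker [([347.0, 135.0], 0.64, [0.545, -0.38])]
```

View pics/w1.png

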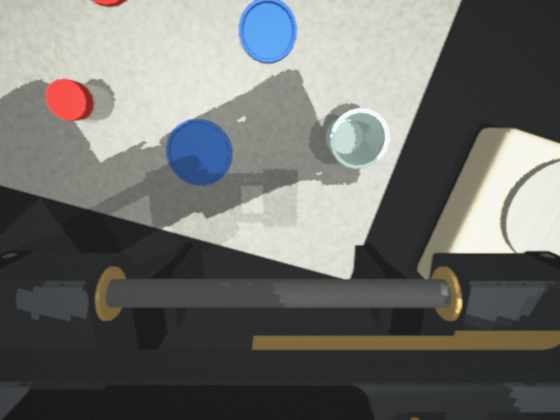

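The wrist view shows both blue cups (199,152) and (267,30), the red jar lid (69,100) and the beaker (358,138). Next I move over toward the red jar and red cups.

```bash
python3 -m pendant '[{"dp":[0.0,0.04,0.0],"angular":[0,0,0]},{"dp":[0.0,0.08,0.0],"angular":[0,0,0]},{"dp":[0.0,0.12,0.0],"angular":[0,0,0]},{"dp":[0.0,0.16,0.0],"angular":[0,0,0]},{"dp":[0.01,0.2,0.0],"angular":[0,0,0]},{"dp":[0.01,0.2,0.0],"angular":[0,0,0]},{"dp":[0.01,0.2,0.0],"angular":[0,0,0]}]' ; python3 - <<'E'
from h import *
p=snap('wrist','w2.png'); print(bot.read_state()['eef_pos']); blobs(p); nets(p,[n for n in ZC if 'red' in n])
E
```

```text
time: 2.97
eef_pos: [0.4676, -0.1186, 0.2925]
tcp_rot: [0.422, 0.567, -0.423, 0.567]
ft_force: [-0.3, -0.4, 1.1]
finger_gap: 1.002
[ 0.46783538 -0.12005408  0.29245991]
blue [431.1  92. ] [404, 64, 56, 57, 2483] z7,50,74mm: [[0.625, -0.256], [0.615, -0.238], [0.61, -0.228]]
blue [ 63.3 137.9] [41, 122, 46, 34, 1249] z7,50,74mm: [[0.451, 0.146], [0.461, 0.119], [0.467, 0.103]]
blue [350.2 202.6] [320, 173, 61, 60, 2842] z7,50,74mm: [[0.474, -0.212], [0.482, -0.199], [0.486, -0.192]]
red [165.7   9.6] [132, 0, 66, 25, 1165] z7,50,74mm: [[0.619, 0.054], [0.61, 0.037], [0.605, 0.027]]
red [282.1  33. ] [255, 7, 55, 63, 710] z7,50,74mm: [[0.634, -0.073], [0.623, -0.076], [0.617, -0.077]]
red [254.2 162.4] [237, 145, 35, 36, 981] z7,50,74mm: [[0.488, -0.081], [0.494, -0.083], [0.498, -0.084]]
bottle_red_centre [([29.0, 35.0], 0.9, [0.551, 0.167]), ([350.0, 202.0], 0.34, [0.481, -0.201])]
jar_red_centre [([256.0, 164.0], 0.65, [0.49, -0.084])]
bottle_cup_red [([253.0, 163.0], 0.34, [0.486, -0.08])]
jar_cup_red [([279.0, 39.0], 0.86, [0.629, -0.071]), ([428.0, 94.0], 0.75, [0.623, -0.257])]
```

View pics/w2.png

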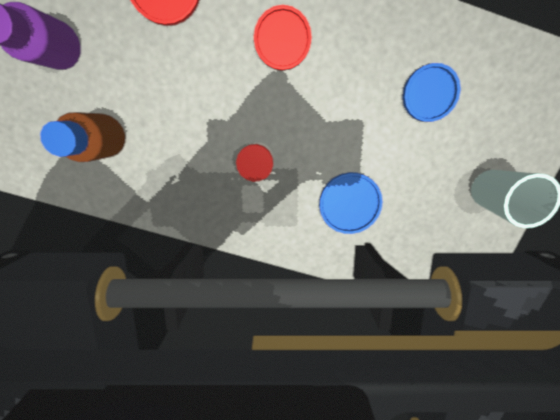

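Red jar lid at (255,162), the red small cup at (282,38), and the blue bottle at (63,138). Now I descend on the red jar.

```bash
python3 -m pendant '[{"dp":[0.014,0.018,-0.02],"angular":[0,0,0]},{"dp":[0.027,0.036,-0.05],"angular":[0,0,0]},{"dp":[0.027,0.036,-0.08],"angular":[0,0,0]},{"dp":[0.027,0.036,-0.11],"angular":[0,0,0]},{"dp":[0.027,0.036,-0.14],"angular":[0,0,0]},{"dp":[0.027,0.036,-0.165],"angular":[0,0,0]},{"dp":[0.027,0.036,-0.185],"angular":[0,0,0]},{"dp":[0.027,0.036,-0.195],"angular":[0,0,0]},{"dp":[0.027,0.036,-0.195],"angular":[0,0,0]}]'
python3 -m pendant '[{"dp":[0,0,0],"angular":[0,0,0]},{"dp":[0,0,0],"angular":[0,0,0]},{"dp":[0,0,0],"angular":[0,0,0]},{"dp":[0,0,0],"angular":[0,0,0]},{"dp":[0,0,0],"angular":[0,0,0]},{"dp":[0,0,0],"angular":[0,0,0]},{"dp":[0,0,0],"angular":[0,0,0]},{"dp":[0,0,0],"angular":[0,0,0]}]' 1 15
```

```text
time: 3.97
eef_pos: [0.4935, -0.0841, 0.0951]
tcp_rot: [0.423, 0.568, -0.424, 0.565]
ft_force: [-0.8, 0.4, 0.4]
finger_gap: 1.0
time: 4.63
eef_pos: [0.4945, -0.0832, 0.0975]
tcp_rot: [0.423, 0.566, -0.423, 0.567]
ft_force: [-0.1, 0.6, 0.7]
finger_gap: 0.476
```

```bash
python3 -m pendant '[{"dp":[0,0,0.01],"angular":[0,0,0]},{"dp":[0,0,0.03],"angular":[0,0,0]},{"dp":[0.02,0.002,0.04],"angular":[0,0,0]},{"dp":[0.05,0.004,0.04],"angular":[0,0,0]},{"dp":[0.08,0.006,0.04],"angular":[0,0,0]},{"dp":[0.11,0.008,0.04],"angular":[0,0,0]},{"dp":[0.13,0.01,0.04],"angular":[0,0,0]},{"dp":[0.136,0.01,0.04],"angular":[0,0,0]},{"dp":[0.136,0.01,0.04],"angular":[0,0,0]},{"dp":[0.136,0.01,0.04],"angular":[0,0,0]}]'
python3 - <<'E'
from h import *
p=snap('wrist','w3.png'); print(bot.read_state()['eef_pos']); blobs(p); nets(p,['jar_cup_red','bottle_cup_red','jar_red_centre','jar_blue_centre','bottle_red_centre'])
E
```

```text
time: 5.47
eef_pos: [0.6289, -0.0729, 0.137]
tcp_rot: [0.423, 0.568, -0.423, 0.566]
ft_force: [-1.0, 0.3, -0.4]
finger_gap: 0.452
[ 0.62836392 -0.07294855  0.13689033]
blue [494.9 267.5] [467, 256, 54, 23, 977] z7,50,74mm: [[0.645, -0.248], [0.656, -0.21], [0.662, -0.189]]
blue [493.1 316.5] [479, 308, 31, 19, 489] z7,50,74mm: [[0.604, -0.268], [0.623, -0.226], [0.633, -0.203]]
red [108.2 164.5] [51, 100, 112, 111, 3299] z7,50,74mm: [[0.639, 0.06], [0.651, 0.038], [0.658, 0.026]]
red [282.6 211.4] [241, 187, 81, 60, 2509] z7,50,74mm: [[0.641, -0.072], [0.653, -0.068], [0.66, -0.066]]
red [277.9 261.8] [239, 240, 78, 39, 2240] z7,50,74mm: [[0.6, -0.081], [0.62, -0.075], [0.631, -0.072]]
red [277.6 313. ] [250, 308, 56, 12, 456] z7,50,74mm: [[0.555, -0.094], [0.584, -0.085], [0.599, -0.081]]
jar_cup_red [([283.0, 223.0], 0.76, [0.63, -0.076])]
bottle_cup_red [([108.0, 152.0], 0.72, [0.646, 0.064])]
jar_red_centre [([277.0, 265.0], 0.82, [0.607, -0.078])]
jar_blue_centre []
bottle_red_centre []
```

View pics/w3.png

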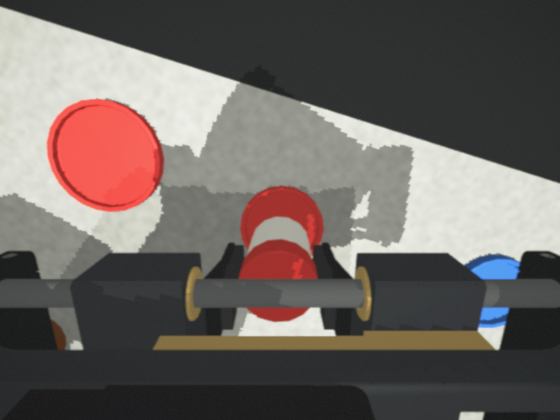

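The held jar (lid around 277,280) is over the small red cup, whose far edge shows at row 187. I'll check the cup's centre against projections.

```bash
python3 - <<'E'
from h import *
p=snap('wrist')
a=np.linspace(0,2*np.pi,72)
def circ(c,r,z):
    q=np.array([proj(p,[c[0]+r*np.cos(t),c[1]+r*np.sin(t),z]) for t in a]); return q.min(0).round(),q.max(0).round()
print('jarcup',circ((.630,-.073),.032,.01),'seen cols 241-322 top 187')
print('lidtop',circ((.630,-.073),.020,.058+.04),'seen 239-317, lid low edge ~ ')
print('lidbot',circ((.630,-.073),.020,.042+.04))
print('bcup',circ((.642,.058),.040,.01),'seen 51-163, 100-211', onz(p,(107,155.5),.01))
E
```

```text
jarcup (array([236., 186.]), array([321., 266.])) seen cols 241-322 top 187
lidtop (array([237., 248.]), array([320., 322.])) seen 239-317, lid low edge ~ 
lidbot (array([241., 236.]), array([316., 304.]))
bcup (array([ 51., 104.]), array([164., 216.])) seen 51-163, 100-211 [0.64698778 0.05941439 0.01      ]
```

```bash
python3 -m pendant '[{"dp":[0,-0.001,-0.01],"angular":[0,0,0]},{"dp":[0,-0.001,-0.02],"angular":[0,0,0]},{"dp":[0,-0.001,-0.028],"angular":[0,0,0]},{"dp":[0,-0.001,-0.033],"angular":[0,0,0]},{"dp":[0,-0.001,-0.0355],"angular":[0,0,0]},{"dp":[0,-0.001,-0.0355],"angular":[0,0,0]},{"dp":[0,-0.001,-0.0355],"angular":[0,0,0]}]'
python3 -m pendant '[{"dp":[0,0,0],"angular":[0,0,0]},{"dp":[0,0,0],"angular":[0,0,0]},{"dp":[0,0,0],"angular":[0,0,0]},{"dp":[0,0,0],"angular":[0,0,0]},{"dp":[0,0,0],"angular":[0,0,0]},{"dp":[0,0,0],"angular":[0,0,0]}]' -1
python3 -m pendant '[{"dp":[0,0,0.02],"angular":[0,0,0]},{"dp":[0,0,0.05],"angular":[0,0,0]},{"dp":[0,0,0.09],"angular":[0,0,0]},{"dp":[-0.02,0.03,0.13],"angular":[0,0,0]},{"dp":[-0.04,0.065,0.16],"angular":[0,0,0]},{"dp":[-0.05,0.1,0.19],"angular":[0,0,0]},{"dp":[-0.07,0.13,0.19],"angular":[0,0,0]},{"dp":[-0.1,0.16,0.19],"angular":[0,0,0]},{"dp":[-0.13,0.18,0.19],"angular":[0,0,0]},{"dp":[-0.13,0.18,0.19],"angular":[0,0,0]}]'
python3 - <<'E'
from h import *
p=snap('wrist','w4.png'); s=bot.read_state(); print(s['eef_pos'],s['joints']); blobs(p); nets(p)
E
```

```text
time: 6.4
eef_pos: [0.6303, -0.0745, 0.1018]
tcp_rot: [0.423, 0.567, -0.423, 0.566]
ft_force: [-2.7, -1.4, 4.2]
finger_gap: 0.451
time: 6.9
eef_pos: [0.6304, -0.0742, 0.1016]
tcp_rot: [0.423, 0.567, -0.423, 0.566]
ft_force: [-1.2, -0.7, -0.4]
finger_gap: 0.816
time: 7.73
eef_pos: [0.4944, 0.1093, 0.2919]
tcp_rot: [0.421, 0.569, -0.423, 0.565]
ft_force: [-0.7, -0.5, -0.9]
finger_gap: 0.998
[0.49512276 0.10886812 0.2918213 ] [-4.84472426e-03  3.71478286e-01  1.72238487e+00  1.29654515e-03
  1.05273235e+00  1.27335545e+00]
blue [192.8  27.8] [172, 4, 42, 48, 1538] z7,50,74mm: [[0.635, 0.251], [0.628, 0.237], [0.623, 0.229]]
blue [278.1 224.6] [263, 209, 31, 33, 786] z7,50,74mm: [[0.445, 0.096], [0.459, 0.1], [0.467, 0.102]]
blue [505.1 247.4] [481, 241, 48, 13, 434] z7,50,74mm: [[0.501, -0.202], [0.509, -0.164], [0.513, -0.143]]
red [363.8  65. ] [323, 35, 69, 75, 1384] z7,50,74mm: [[0.654, 0.058], [0.644, 0.067], [0.639, 0.071]]
red [474.  121.8] [434, 95, 77, 54, 2298] z7,50,74mm: [[0.634, -0.089], [0.627, -0.064], [0.623, -0.05]]
red [135.3 168.7] [116, 152, 40, 35, 1076] z7,50,74mm: [[0.463, 0.286], [0.475, 0.268], [0.482, 0.258]]
bottle_blue_centre [([278.0, 217.0], 0.63, [0.465, 0.102])]
jar_blue_centre [([198.0, 35.0], 0.95, [0.626, 0.237])]
bottle_red_centre [([118.0, 238.0], 0.92, [0.384, 0.278]), ([146.0, 163.0], 0.86, [0.483, 0.261]), ([50.0, 191.0], 0.75, [0.419, 0.361]), ([242.0, 128.0], 0.66, [0.55, 0.168])]
jar_red_centre [([476.0, 123.0], 0.63, [0.63, -0.079])]
bottle_cup_blue [([501.0, 268.0], 0.6, [0.472, -0.217])]
jar_cup_blue []
bottle_cup_red [([355.0, 71.0], 0.9, [0.647, 0.064])]
jar_cup_red [([459.0, 122.0], 0.71, [0.629, -0.076])]
tube_rack [([55.0, 104.0], 0.85, [0.511, 0.393]), ([146.0, 165.0], 0.45, [0.47, 0.276])]
beaker []
```

View pics/w4.png

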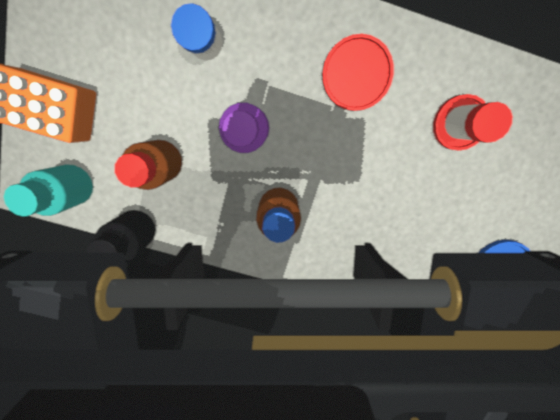

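The red jar stands in its small cup (460,122). The blue bottle's cap is at (278,225), the red bottle's at (135,169), and the blue jar's lid at (193,28). Now I grasp the blue bottle.

```bash
python3 -m pendant '[{"dp":[-0.017,-0.002,-0.01],"angular":[0,0,0]},{"dp":[-0.034,-0.004,-0.03],"angular":[0,0,0]},{"dp":[-0.034,-0.004,-0.06],"angular":[0,0,0]},{"dp":[-0.034,-0.004,-0.09],"angular":[0,0,0]},{"dp":[-0.034,-0.004,-0.12],"angular":[0,0,0]},{"dp":[-0.034,-0.004,-0.15],"angular":[0,0,0]},{"dp":[-0.034,-0.004,-0.175],"angular":[0,0,0]},{"dp":[-0.034,-0.004,-0.19],"angular":[0,0,0]},{"dp":[-0.034,-0.004,-0.1955],"angular":[0,0,0]},{"dp":[-0.034,-0.004,-0.1955],"angular":[0,0,0]}]'
python3 -m pendant '[{"dp":[0,0,0],"angular":[0,0,0]},{"dp":[0,0,0],"angular":[0,0,0]},{"dp":[0,0,0],"angular":[0,0,0]},{"dp":[0,0,0],"angular":[0,0,0]},{"dp":[0,0,0],"angular":[0,0,0]},{"dp":[0,0,0],"angular":[0,0,0]},{"dp":[0,0,0],"angular":[0,0,0]},{"dp":[0,0,0],"angular":[0,0,0]}]' 1 25
```

```text
time: 9.12
eef_pos: [0.4661, 0.1014, 0.0949]
tcp_rot: [0.423, 0.567, -0.424, 0.566]
ft_force: [-0.7, 0.4, -0.1]
finger_gap: 0.997
time: 9.78
eef_pos: [0.4666, 0.1017, 0.0967]
tcp_rot: [0.423, 0.566, -0.423, 0.567]
ft_force: [0.0, 0.4, 4.5]
finger_gap: 0.586
```

```bash
python3 -m pendant '[{"dp":[0,0,0.01],"angular":[0,0,0]},{"dp":[0,-0.005,0.03],"angular":[0,0,0]},{"dp":[0,-0.03,0.04],"angular":[0,0,0]},{"dp":[0,-0.065,0.04],"angular":[0,0,0]},{"dp":[0,-0.1,0.04],"angular":[0,0,0]},{"dp":[0,-0.135,0.04],"angular":[0,0,0]},{"dp":[0,-0.17,0.04],"angular":[0,0,0]},{"dp":[0,-0.205,0.04],"angular":[0,0,0]},{"dp":[0.004,-0.24,0.04],"angular":[0,0,0]},{"dp":[0.007,-0.27,0.04],"angular":[0,0,0]}]'
python3 -m pendant '[{"dp":[0,-0.025,0],"angular":[0,0,0]},{"dp":[0,-0.04,0],"angular":[0,0,0]},{"dp":[0,-0.0445,0],"angular":[0,0,0]},{"dp":[0,-0.0445,0],"angular":[0,0,0]},{"dp":[0,-0.0445,0],"angular":[0,0,0]},{"dp":[0,-0.0445,0],"angular":[0,0,0]}]'
python3 - <<'E'
from h import *
p=snap('wrist','w5.png'); print(bot.read_state()['eef_pos']); blobs(p)
a=np.linspace(0,2*np.pi,72)
def circ(c,r,z):
    q=np.array([proj(p,[c[0]+r*np.cos(t),c[1]+r*np.sin(t),z]) for t in a]); return q.min(0).round(),q.max(0).round()
print('cup',circ((.4735,-.2125),.040,.01)); print('bottle body bottom', circ((.4735,-.2125),.026,.04))
E
```

```text
time: 10.62
eef_pos: [0.4732, -0.1706, 0.1366]
tcp_rot: [0.423, 0.566, -0.424, 0.566]
ft_force: [0.9, -0.1, -1.7]
finger_gap: 0.591
time: 11.12
eef_pos: [0.4727, -0.2108, 0.1361]
tcp_rot: [0.423, 0.568, -0.423, 0.566]
ft_force: [-0.5, 0.2, -1.3]
finger_gap: 0.592
[ 0.47292942 -0.21081262  0.13613466]
blue [413.5  38.7] [364, 0, 102, 87, 7292] z7,50,74mm: [[0.621, -0.257], [0.607, -0.244], [0.599, -0.236]]
blue [284.7 204.1] [231, 176, 103, 71, 3352] z7,50,74mm: [[0.491, -0.21], [0.502, -0.205], [0.508, -0.203]]
blue [277.8 271.4] [250, 263, 58, 15, 614] z7,50,74mm: [[0.437, -0.22], [0.458, -0.214], [0.47, -0.211]]
blue [278.1 321. ] [239, 308, 80, 27, 2082] z7,50,74mm: [[0.393, -0.234], [0.422, -0.225], [0.439, -0.22]]
cup (array([229., 176.]), array([335., 276.]))
bottle body bottom (array([243., 205.]), array([321., 278.]))
```

View pics/w5.png

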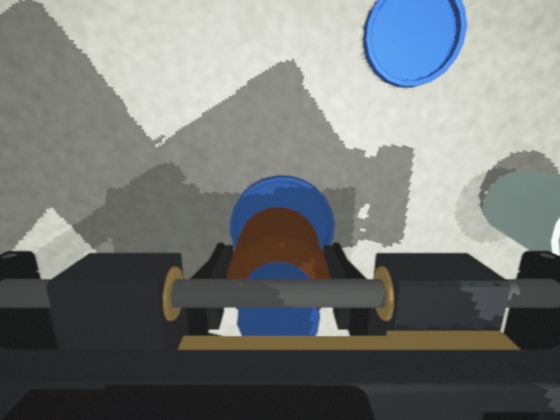

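The bottle hangs over the large blue cup, and the cup edges at columns 231–334 and row 176 match the prediction. I lower and release it, then go to the red bottle.

```bash
python3 -m pendant '[{"dp":[0,0,-0.01],"angular":[0,0,0]},{"dp":[0,0,-0.02],"angular":[0,0,0]},{"dp":[0,0,-0.028],"angular":[0,0,0]},{"dp":[0,0,-0.033],"angular":[0,0,0]},{"dp":[0,0,-0.0355],"angular":[0,0,0]},{"dp":[0,0,-0.0355],"angular":[0,0,0]},{"dp":[0,0,-0.0355],"angular":[0,0,0]}]'
python3 -m pendant '[{"dp":[0,0,0],"angular":[0,0,0]},{"dp":[0,0,0],"angular":[0,0,0]},{"dp":[0,0,0],"angular":[0,0,0]},{"dp":[0,0,0],"angular":[0,0,0]},{"dp":[0,0,0],"angular":[0,0,0]},{"dp":[0,0,0],"angular":[0,0,0]}]' -1
python3 -m pendant '[{"dp":[0,0,0.03],"angular":[0,0,0]},{"dp":[0,0,0.07],"angular":[0,0,0]},{"dp":[0,0,0.11],"angular":[0,0,0]},{"dp":[0,0.03,0.13],"angular":[0,0,0]},{"dp":[0,0.07,0.14],"angular":[0,0,0]},{"dp":[0,0.11,0.14],"angular":[0,0,0]},{"dp":[0,0.15,0.14],"angular":[0,0,0]},{"dp":[0,0.19,0.14],"angular":[0,0,0]},{"dp":[0,0.23,0.14],"angular":[0,0,0]},{"dp":[0,0.27,0.14],"angular":[0,0,0]}]'
python3 -m pendant '[{"dp":[0,0.04,0],"angular":[0,0,0]},{"dp":[0,0.08,0],"angular":[0,0,0]},{"dp":[0,0.12,0],"angular":[0,0,0]},{"dp":[0,0.16,0],"angular":[0,0,0]},{"dp":[0,0.19,0],"angular":[0,0,0]},{"dp":[0,0.19,0],"angular":[0,0,0]},{"dp":[0,0.19,0],"angular":[0,0,0]},{"dp":[0,0.19,0],"angular":[0,0,0]}]'
python3 - <<'E'
from h import *
p=snap('wrist','w6.png'); s=bot.read_state(); print(s['eef_pos'],s['joints']); blobs(p); nets(p,['bottle_red_centre','jar_blue_centre','tube_rack'])
E
```

```text
time: 11.75
eef_pos: [0.4728, -0.2119, 0.1007]
tcp_rot: [0.423, 0.567, -0.423, 0.566]
ft_force: [-1.8, 1.4, 4.8]
finger_gap: 0.594
time: 12.25
eef_pos: [0.4735, -0.2129, 0.1007]
tcp_rot: [0.423, 0.566, -0.423, 0.567]
ft_force: [-0.5, 0.0, -0.4]
finger_gap: 0.944
time: 13.08
eef_pos: [0.473, 0.059, 0.2409]
tcp_rot: [0.423, 0.566, -0.423, 0.567]
ft_force: [0.6, 0.6, 0.1]
finger_gap: 1.001
time: 13.75
eef_pos: [0.473, 0.2469, 0.2405]
tcp_rot: [0.423, 0.567, -0.423, 0.567]
ft_force: [0.6, -1.0, -0.8]
finger_gap: 0.997
[0.47318309 0.24633219 0.24055962] [ 2.70557250e-01  4.76187027e-01  1.71464114e+00 -4.98779552e-04
  9.51692926e-01  1.55445435e+00]
blue [345.2  36.4] [321, 9, 49, 56, 2083] z7,50,74mm: [[0.641, 0.231], [0.628, 0.236], [0.621, 0.238]]
red [506.4  85. ] [464, 43, 85, 85, 5522] z7,50,74mm: [[0.646, 0.063], [0.633, 0.09], [0.625, 0.105]]
red [269.  200.7] [249, 180, 40, 42, 1296] z7,50,74mm: [[0.465, 0.255], [0.476, 0.257], [0.482, 0.258]]
bottle_red_centre [([152.0, 221.0], 0.88, [0.421, 0.363]), ([267.0, 192.0], 0.69, [0.482, 0.261]), ([231.0, 275.0], 0.66, [0.384, 0.273]), ([386.0, 150.0], 0.57, [0.552, 0.165])]
jar_blue_centre [([339.0, 42.0], 0.89, [0.628, 0.237])]
tube_rack [([502.0, 84.0], 0.28, [0.647, 0.063])]
```

View pics/w6.png

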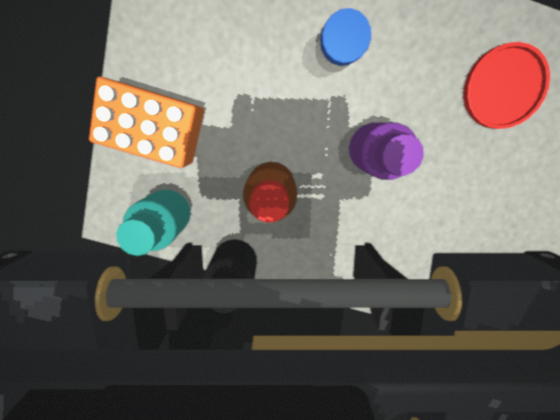

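The red bottle (269,200) lies under the jaws, with clear room to the rack, turquoise, black and purple things.

```bash
python3 -m pendant '[{"dp":[0.005,0.006,-0.005],"angular":[0,0,0]},{"dp":[0.009,0.0115,-0.025],"angular":[0,0,0]},{"dp":[0.009,0.0115,-0.05],"angular":[0,0,0]},{"dp":[0.009,0.0115,-0.075],"angular":[0,0,0]},{"dp":[0.009,0.0115,-0.1],"angular":[0,0,0]},{"dp":[0.009,0.0115,-0.12],"angular":[0,0,0]},{"dp":[0.009,0.0115,-0.135],"angular":[0,0,0]},{"dp":[0.009,0.0115,-0.1435],"angular":[0,0,0]},{"dp":[0.009,0.0115,-0.1435],"angular":[0,0,0]},{"dp":[0.009,0.0115,-0.1435],"angular":[0,0,0]}]'
python3 -m pendant '[{"dp":[0,0,0],"angular":[0,0,0]},{"dp":[0,0,0],"angular":[0,0,0]},{"dp":[0,0,0],"angular":[0,0,0]},{"dp":[0,0,0],"angular":[0,0,0]},{"dp":[0,0,0],"angular":[0,0,0]},{"dp":[0,0,0],"angular":[0,0,0]},{"dp":[0,0,0],"angular":[0,0,0]},{"dp":[0,0,0],"angular":[0,0,0]}]' 1 25
```

```text
time: 14.78
eef_pos: [0.4828, 0.2586, 0.097]
tcp_rot: [0.423, 0.566, -0.423, 0.566]
ft_force: [-0.1, 0.0, 1.3]
finger_gap: 1.002
time: 15.45
eef_pos: [0.4826, 0.2587, 0.0976]
tcp_rot: [0.423, 0.566, -0.423, 0.567]
ft_force: [0.2, -0.6, 3.5]
finger_gap: 0.592
```

```bash
python3 -m pendant '[{"dp":[0,0,0.01],"angular":[0,0,0]},{"dp":[0,0,0.035],"angular":[0,0,0]},{"dp":[0,0,0.065],"angular":[0,0,0]},{"dp":[0,0,0.095],"angular":[0,0,0]},{"dp":[0,0,0.12],"angular":[0,0,0]},{"dp":[0.015,-0.018,0.125],"angular":[0,0,0]},{"dp":[0.035,-0.042,0.125],"angular":[0,0,0]},{"dp":[0.055,-0.067,0.125],"angular":[0,0,0]},{"dp":[0.075,-0.091,0.125],"angular":[0,0,0]},{"dp":[0.095,-0.115,0.125],"angular":[0,0,0]}]'
python3 -m pendant '[{"dp":[0.02,-0.024,0],"angular":[0,0,0]},{"dp":[0.04,-0.049,0],"angular":[0,0,0]},{"dp":[0.06,-0.073,0],"angular":[0,0,0]},{"dp":[0.069,-0.084,0],"angular":[0,0,0]},{"dp":[0.069,-0.084,-0.02],"angular":[0,0,0]},{"dp":[0.069,-0.084,-0.045],"angular":[0,0,0]},{"dp":[0.069,-0.084,-0.07],"angular":[0,0,0]},{"dp":[0.069,-0.084,-0.085],"angular":[0,0,0]},{"dp":[0.069,-0.084,-0.085],"angular":[0,0,0]},{"dp":[0.069,-0.084,-0.085],"angular":[0,0,0]}]'
python3 - <<'E'
from h import *
p=snap('wrist','w7.png'); print(bot.read_state()['eef_pos']); blobs(p)
a=np.linspace(0,2*np.pi,72)
def circ(c,r,z):
    q=np.array([proj(p,[c[0]+r*np.cos(t),c[1]+r*np.sin(t),z]) for t in a]); return q.min(0).round(),q.max(0).round()
print('cup',circ((.646,.060),.040,.01)); print('bottle body bottom', circ((.646,.060),.026,.04))
E
```

```text
time: 16.28
eef_pos: [0.5775, 0.1427, 0.2226]
tcp_rot: [0.423, 0.567, -0.423, 0.566]
ft_force: [0.7, 0.8, -2.3]
finger_gap: 0.586
time: 17.12
eef_pos: [0.6453, 0.0603, 0.1364]
tcp_rot: [0.422, 0.568, -0.424, 0.565]
ft_force: [0.5, -0.7, -1.2]
finger_gap: 0.586
[0.64642203 0.06018839 0.13768521]
blue [ 12.9 200.5] [0, 169, 32, 64, 1502] z7,50,74mm: [[0.608, 0.257], [0.63, 0.224], [0.642, 0.205]]
red [275.6 205.8] [226, 177, 102, 75, 3576] z7,50,74mm: [[0.66, 0.068], [0.672, 0.07], [0.678, 0.072]]
red [278.  271.7] [250, 264, 58, 14, 593] z7,50,74mm: [[0.609, 0.05], [0.63, 0.057], [0.642, 0.06]]
red [278.1 321.2] [239, 308, 80, 27, 2027] z7,50,74mm: [[0.564, 0.037], [0.594, 0.046], [0.611, 0.051]]
cup (array([227., 175.]), array([333., 275.]))
bottle body bottom (array([241., 204.]), array([319., 277.]))
```

View pics/w7.png

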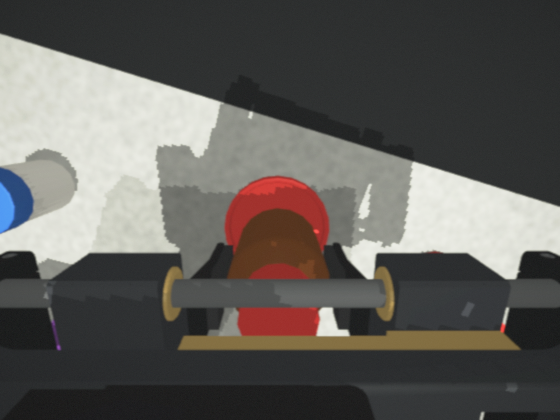

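The bottle is over the large red cup (columns 226–328), about 1–2 mm off, which I correct while lowering. Then I go on to the blue jar.

```bash
python3 -m pendant '[{"dp":[0,0.001,-0.01],"angular":[0,0,0]},{"dp":[0,0.001,-0.02],"angular":[0,0,0]},{"dp":[0,0.001,-0.028],"angular":[0,0,0]},{"dp":[0,0.001,-0.033],"angular":[0,0,0]},{"dp":[0,0.001,-0.0355],"angular":[0,0,0]},{"dp":[0,0.001,-0.0355],"angular":[0,0,0]},{"dp":[0,0.001,-0.0355],"angular":[0,0,0]}]'
python3 -m pendant '[{"dp":[0,0,0],"angular":[0,0,0]},{"dp":[0,0,0],"angular":[0,0,0]},{"dp":[0,0,0],"angular":[0,0,0]},{"dp":[0,0,0],"angular":[0,0,0]},{"dp":[0,0,0],"angular":[0,0,0]},{"dp":[0,0,0],"angular":[0,0,0]}]' -1
python3 -m pendant '[{"dp":[0,0,0.03],"angular":[0,0,0]},{"dp":[0,0,0.07],"angular":[0,0,0]},{"dp":[0,0.01,0.11],"angular":[0,0,0]},{"dp":[-0.005,0.045,0.12],"angular":[0,0,0]},{"dp":[-0.01,0.08,0.12],"angular":[0,0,0]},{"dp":[-0.015,0.115,0.12],"angular":[0,0,0]},{"dp":[-0.018,0.15,0.12],"angular":[0,0,0]},{"dp":[-0.018,0.17,0.12],"angular":[0,0,0]},{"dp":[-0.018,0.176,0.12],"angular":[0,0,0]},{"dp":[-0.018,0.176,0.12],"angular":[0,0,0]}]'
python3 - <<'E'
from h import *
p=snap('wrist'); s=bot.read_state(); print(s['eef_pos'],s['joints']); blobs(p); nets(p,['jar_blue_centre'])
E
```

```text
time: 17.75
eef_pos: [0.6466, 0.0607, 0.1017]
tcp_rot: [0.423, 0.566, -0.423, 0.567]
ft_force: [0.4, -0.4, -2.2]
finger_gap: 0.59
time: 18.25
eef_pos: [0.6466, 0.0607, 0.1019]
tcp_rot: [0.423, 0.566, -0.423, 0.567]
ft_force: [0.0, 0.6, 0.3]
finger_gap: 0.944
time: 19.08
eef_pos: [0.628, 0.2384, 0.2217]
tcp_rot: [0.422, 0.567, -0.422, 0.567]
ft_force: [0.8, -0.4, -0.5]
finger_gap: 0.998
[0.62828274 0.23685095 0.22164329] [ 1.94701191e-01  6.67804277e-01  1.37084018e+00 -8.56340586e-04
  1.10313411e+00  1.47664130e+00]
blue [281.  215.2] [260, 193, 42, 45, 1488] z7,50,74mm: [[0.613, 0.231], [0.626, 0.236], [0.633, 0.238]]
red [430.5 224.2] [404, 197, 75, 69, 1510] z7,50,74mm: [[0.649, 0.077], [0.657, 0.103], [0.661, 0.117]]
red [483.6 246.2] [461, 238, 49, 15, 487] z7,50,74mm: [[0.643, 0.012], [0.651, 0.046], [0.656, 0.066]]
jar_blue_centre [([278.0, 210.0], 0.95, [0.624, 0.237])]
```

```bash
python3 -m pendant '[{"dp":[-0.001,0,-0.02],"angular":[0,0,0]},{"dp":[-0.001,0,-0.045],"angular":[0,0,0]},{"dp":[-0.001,0,-0.07],"angular":[0,0,0]},{"dp":[-0.001,0,-0.095],"angular":[0,0,0]},{"dp":[-0.001,0,-0.115],"angular":[0,0,0]},{"dp":[-0.001,0,-0.1245],"angular":[0,0,0]},{"dp":[-0.001,0,-0.1245],"angular":[0,0,0]},{"dp":[-0.001,0,-0.1245],"angular":[0,0,0]}]'
python3 -m pendant '[{"dp":[0,0,0],"angular":[0,0,0]},{"dp":[0,0,0],"angular":[0,0,0]},{"dp":[0,0,0],"angular":[0,0,0]},{"dp":[0,0,0],"angular":[0,0,0]},{"dp":[0,0,0],"angular":[0,0,0]},{"dp":[0,0,0],"angular":[0,0,0]},{"dp":[0,0,0],"angular":[0,0,0]},{"dp":[0,0,0],"angular":[0,0,0]},{"dp":[0,0,0],"angular":[0,0,0]}]' 1 15
```

```text
time: 19.85
eef_pos: [0.6279, 0.2355, 0.0973]
tcp_rot: [0.423, 0.566, -0.424, 0.566]
ft_force: [0.3, -0.6, -0.4]
finger_gap: 0.995
time: 20.6
eef_pos: [0.6275, 0.2367, 0.0973]
tcp_rot: [0.423, 0.567, -0.423, 0.567]
ft_force: [0.1, -0.2, 0.5]
finger_gap: 0.452
```

```bash
python3 -m pendant '[{"dp":[0,0,0.01],"angular":[0,0,0]},{"dp":[0,0,0.04],"angular":[0,0,0]},{"dp":[0,0,0.075],"angular":[0,0,0]},{"dp":[0,0,0.11],"angular":[0,0,0]},{"dp":[0,-0.01,0.13],"angular":[0,0,0]},{"dp":[0,-0.04,0.135],"angular":[0,0,0]},{"dp":[0,-0.075,0.135],"angular":[0,0,0]},{"dp":[0,-0.11,0.135],"angular":[0,0,0]},{"dp":[0,-0.145,0.135],"angular":[0,0,0]},{"dp":[0,-0.18,0.135],"angular":[0,0,0]}]'
python3 -m pendant '[{"dp":[0,-0.035,0],"angular":[0,0,0]},{"dp":[0,-0.07,0],"angular":[0,0,0]},{"dp":[0,-0.105,0],"angular":[0,0,0]},{"dp":[0,-0.14,0],"angular":[0,0,0]},{"dp":[0,-0.175,0],"angular":[0,0,0]},{"dp":[0,-0.21,0],"angular":[0,0,0]},{"dp":[0,-0.245,0],"angular":[0,0,0]},{"dp":[0,-0.275,0],"angular":[0,0,0]},{"dp":[-0.0015,-0.3,0],"angular":[0,0,0]},{"dp":[-0.0015,-0.3125,0],"angular":[0,0,0]}]'
python3 -m pendant '[{"dp":[0,0,0],"angular":[0,0,0]},{"dp":[0,0,-0.025],"angular":[0,0,0]},{"dp":[0,0,-0.05],"angular":[0,0,0]},{"dp":[0,0,-0.075],"angular":[0,0,0]},{"dp":[0,0,-0.095],"angular":[0,0,0]},{"dp":[0,0,-0.095],"angular":[0,0,0]},{"dp":[0,0,-0.095],"angular":[0,0,0]},{"dp":[0,0,-0.095],"angular":[0,0,0]}]'
python3 - <<'E'
from h import *
p=snap('wrist','w8.png'); print(bot.read_state()['eef_pos']); blobs(p)
a=np.linspace(0,2*np.pi,72)
def circ(c,r,z):
    q=np.array([proj(p,[c[0]+r*np.cos(t),c[1]+r*np.sin(t),z]) for t in a]); return q.min(0).round(),q.max(0).round()
print('cup',circ((.6255,-.2555),.032,.01)); print('lid', circ((.6255,-.2555),.02,.082))
E
```

```text
time: 21.43
eef_pos: [0.627, 0.0554, 0.233]
tcp_rot: [0.423, 0.567, -0.423, 0.567]
ft_force: [0.7, 0.5, -1.0]
finger_gap: 0.448
time: 22.27
eef_pos: [0.6255, -0.2595, 0.2327]
tcp_rot: [0.424, 0.565, -0.424, 0.566]
ft_force: [0.5, 0.0, -1.0]
finger_gap: 0.451
time: 22.93
eef_pos: [0.6268, -0.2549, 0.1385]
tcp_rot: [0.423, 0.566, -0.423, 0.567]
ft_force: [0.6, -0.7, -0.3]
finger_gap: 0.451
[ 0.62712415 -0.25537844  0.13916769]
blue [278.9 214.4] [240, 191, 80, 63, 2412] z7,50,74mm: [[0.636, -0.252], [0.648, -0.249], [0.655, -0.246]]
blue [277.9 263. ] [240, 243, 77, 36, 2034] z7,50,74mm: [[0.597, -0.263], [0.617, -0.257], [0.628, -0.254]]
blue [277.7 314.1] [247, 308, 62, 16, 711] z7,50,74mm: [[0.552, -0.276], [0.58, -0.268], [0.596, -0.263]]
red [ 54.3 152.3] [0, 112, 89, 87, 2500] z7,50,74mm: [[0.635, -0.083], [0.647, -0.112], [0.654, -0.128]]
red [  9.3 167. ] [0, 136, 23, 59, 985] z7,50,74mm: [[0.615, -0.053], [0.631, -0.087], [0.64, -0.106]]
cup (array([237., 189.]), array([321., 268.]))
lid (array([242., 239.]), array([316., 306.]))
```

View pics/w8.png

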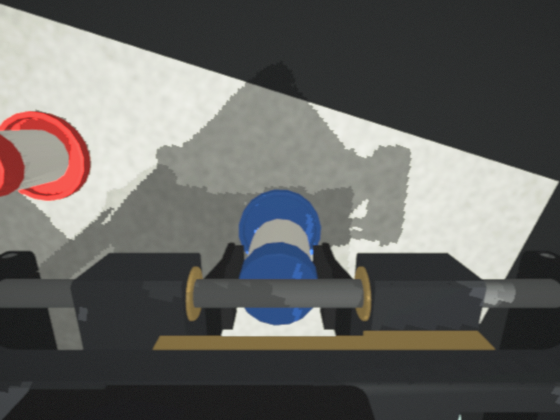

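The blue jar is lined up over the small blue cup (columns 240–320, row 191, as predicted). I lower, release and withdraw.

```bash
python3 -m pendant '[{"dp":[0,0,-0.01],"angular":[0,0,0]},{"dp":[0,0,-0.02],"angular":[0,0,0]},{"dp":[0,0,-0.028],"angular":[0,0,0]},{"dp":[0,0,-0.033],"angular":[0,0,0]},{"dp":[0,0,-0.0355],"angular":[0,0,0]},{"dp":[0,0,-0.0355],"angular":[0,0,0]},{"dp":[0,0,-0.0355],"angular":[0,0,0]}]'
python3 -m pendant '[{"dp":[0,0,0],"angular":[0,0,0]},{"dp":[0,0,0],"angular":[0,0,0]},{"dp":[0,0,0],"angular":[0,0,0]},{"dp":[0,0,0],"angular":[0,0,0]},{"dp":[0,0,0],"angular":[0,0,0]},{"dp":[0,0,0],"angular":[0,0,0]}]' -1
python3 -m pendant '[{"dp":[0,0,0.02],"angular":[0,0,0]},{"dp":[0,0,0.05],"angular":[0,0,0]},{"dp":[0,0,0.09],"angular":[0,0,0]},{"dp":[-0.01,0.01,0.13],"angular":[0,0,0]},{"dp":[-0.04,0.03,0.16],"angular":[0,0,0]},{"dp":[-0.08,0.05,0.19],"angular":[0,0,0]},{"dp":[-0.11,0.07,0.22],"angular":[0,0,0]},{"dp":[-0.14,0.1,0.25],"angular":[0,0,0]},{"dp":[-0.15,0.12,0.25],"angular":[0,0,0]},{"dp":[-0.15,0.12,0.25],"angular":[0,0,0]}]'
python3 - <<'E'
from h import *
p=snap('wrist','w9.png'); print(bot.read_state()['eef_pos']); nets(p)
p=snap('scene','scene1.png'); nets(p)
p=snap('side'); nets(p)
E
```

```text
time: 23.57
eef_pos: [0.6259, -0.2559, 0.1015]
tcp_rot: [0.423, 0.567, -0.423, 0.566]
ft_force: [-0.8, -1.4, -0.5]
finger_gap: 0.449
time: 24.07
eef_pos: [0.626, -0.2558, 0.1019]
tcp_rot: [0.423, 0.566, -0.423, 0.567]
ft_force: [0.4, -0.6, 0.6]
finger_gap: 0.82
time: 24.9
eef_pos: [0.4725, -0.1322, 0.3545]
tcp_rot: [0.423, 0.567, -0.422, 0.567]
ft_force: [-0.7, 0.6, 0.6]
finger_gap: 0.999
[ 0.47311828 -0.13241806  0.35423133]
bottle_blue_centre [([334.0, 199.0], 0.87, [0.473, -0.211]), ([451.0, 182.0], 0.57, [0.54, -0.353]), ([270.0, 48.0], 0.48, [0.626, -0.076])]
jar_blue_centre [([407.0, 99.0], 0.96, [0.622, -0.259])]
bottle_red_centre [([59.0, 50.0], 0.81, [0.552, 0.166])]
jar_red_centre [([270.0, 46.0], 0.78, [0.63, -0.073])]
bottle_cup_blue [([332.0, 194.0], 0.81, [0.472, -0.215])]
jar_cup_blue [([398.0, 97.0], 0.89, [0.626, -0.257])]
bottle_cup_red []
jar_cup_red [([270.0, 52.0], 0.59, [0.63, -0.073])]
tube_rack []
beaker [([452.0, 179.0], 0.61, [0.544, -0.378])]
bottle_blue_centre [([241.0, 163.0], 0.79, [0.473, -0.215]), ([242.0, 175.0], 0.58, [0.502, -0.168])]
jar_blue_centr
[... 654 characters left out ...]
e []
jar_blue_centre [([254.0, 162.0], 0.78, [0.628, -0.258]), ([290.0, 153.0], 0.33, [0.527, -0.342])]
bottle_red_centre [([235.0, 253.0], 0.92, [0.553, 0.159]), ([266.0, 336.0], 0.9, [0.423, 0.363]), ([212.0, 219.0], 0.81, [0.652, 0.057]), ([295.0, 303.0], 0.59, [0.382, 0.269])]
jar_red_centre [([239.0, 197.0], 0.5, [0.619, -0.069])]
bottle_cup_blue [([300.0, 181.0], 0.45, [0.472, -0.232])]
jar_cup_blue [([257.0, 170.0], 0.44, [0.616, -0.254])]
bottle_cup_red [([217.0, 232.0], 0.63, [0.642, 0.056])]
jar_cup_red [([238.0, 204.0], 0.66, [0.622, -0.07])]
tube_rack [([221.0, 347.0], 0.76, [0.511, 0.383])]
beaker [([288.0, 153.0], 0.66, [0.543, -0.384]), ([239.0, 196.0], 0.45, [0.631, -0.107])]
```

View pics/w9.png

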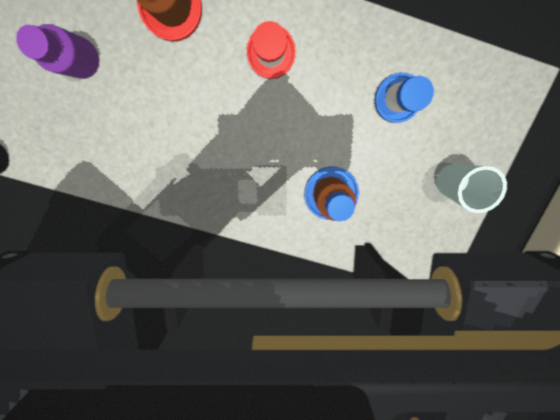

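View pics/scene1.png

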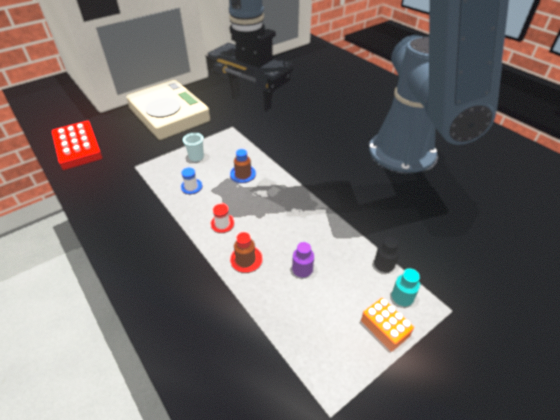

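All four stand upright in their matching cups: blue bottle (242,165), blue jar (190,180), red jar (221,217) and red bottle (245,250). The rack (388,322) and beaker (194,147) look unmoved.

```bash
python3 -m pendant '[{"dp":[0,0,0],"angular":[0,0,0]},{"dp":[0,0,0],"angular":[0,0,0]},{"dp":[0,0,0],"angular":[0,0,0]}]'; python3 -c "
from workcell import bot; print(bot.job_done())"
```

```text
time: 26.8
eef_pos: [0.4759, -0.1358, 0.3517]
tcp_rot: [0.423, 0.567, -0.423, 0.567]
ft_force: [-0.6, 0.2, -0.6]
finger_gap: 1.004
the job is handed in; nothing more can be done
None
```

The job is handed in at about 27 s of the 109 s: both brown bottles and both white jars stand in the cups of their own colour. I lowered each one to within about a millimetre of its cup floor before opening the gripper.

- **Last pictures:** the overhead and wrist views show all four upright in the right cups, with the gripper open and clear of everything. Height above the cup floor and tilt were judged by eye only.
- **Centring:** where a camera's networks found both the part and its cup, the two agreed to within about 10 mm, mostly under 7 mm. That includes the networks' own error of several millimetres.
- **Rack and beaker:** the rack's reported position shifted by only a few millimetres. The beaker's overhead reading disagreed, shifting about 27 mm between the start and the end. The wrist camera put it within about 3 mm of where it first saw it, and in the pictures it stands where it was. I took the overhead reading as network error.
- **Missed by the networks:** at the end the side view did not find the blue bottle, and the last wrist view did not find the red bottle or its cup. The overhead view shows all three.

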